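# Unlock the plant-feed box on the propagation bench

## Robot

A 6-joint arm with a two-finger parallel gripper is mounted at the origin on the work surface. World frame = base frame: x ahead of the robot, y to its left, z up, the work surface at z = 0. Lengths are in mm, angles in rad, forces in N, time in s.
With the tool pointing down it reaches from about 400 to 925 mm from the base axis. Payload 12.5 kg.
Tool frame: the origin (TCP) lies at the centre of the arm's flange, where the gripper is bolted on; the fingertips stand 190 mm ahead of it and the grasp point (between the pads) lies 171 mm ahead of it; z points along the fingers, y is the direction in which the jaws open and shut (so a half turn about z gives the same grasp; the last joint's range is limited). The gripper opens to 95 mm and grips with 3 to 60 N. Pads are 20 mm wide; open, the fingers measure 119 mm over their backs; the gripper's body (75 mm by 180 mm) begins 59 mm behind the grasp point.
Start: joints at [1.006, 0.491, 1.559, -0, 1.092, -0.106], TCP at [276.773, 560.376, 404.761] pointing down, gripper open.
Joint ranges: [-3.1, 3.1], [-0.84, 2.19], [0.05, 2.79], [-1.13, 4.28], [0.06, 2.93], [-2.69, 2.69]. Speed limits (rad/s): [2.22, 2.22, 2.79, 3.14, 3.14, 3.14].

## Interface

Orientations are given as [roll, pitch, yaw] about the fixed x, y, z axes, in that order (R = Rz(yaw) Ry(pitch) Rx(roll)).
In Python, from cell import env gives the robot as it stands.
- The arm moves only by the shell command python3 -m pendant 'ROWS'. ROWS is JSON, a list of rows, each an object of numbers: "x", "y", "z": the shift along the tool's x, y, z in units of 150 mm (1.0 is 150 mm); "rx", "ry", "rz": the turn, a rotation vector about the tool's x, y, z in units of 45 degrees (1.0 is 45 degrees); "jaw": the opening, from 0 (shut) to 1 (fully open). In form: [{"x": .., "y": .., "z": .., "rx": .., "ry": .., "rz": .., "jaw": ..}, ...]. A call has 1 to 10 rows; each row is the pose to reach, as a shift and turn from the pose commanded when the call began, along the tool's axes at that moment; what a row does not reach only later rows make up. A row lasts 1/8 s, in which the tool goes at most 62.5 mm and 10.7 degrees, less where a joint would pass 70% of its speed; a pose out of reach is approached as far as the arm can. A call with a number of a shift or a turn outside -1 to 1 is refused whole. A call with a gripper value outside its range is refused whole. The fingers move at their own pace and stop on an object; the grip force is fixed at half the most. Time passes only in rows, so rows that repeat a pose let the fingers close. It gives the time, the measured TCP pose, the force and the opening at its end, in the units of the state.
- env.state(): the state, without advancing time (a new reading comes with each control period).
- env.read_camera(name): name is "side" or "top" or "wrist"; returns a dict with "img" (384x512x3 uint8, red, green, blue), "fx", "fy", "cx", "cy" (pixels), "rvec" (rotation vector, rad) and "tvec" (3), from world to camera coordinates, as OpenCV has them. Camera axes: x right, y down, z forward; pixel columns grow to the right and rows downward; lengths in mm; the calibration is good to about 2 mm. A picture is of the moment at which its call begins. There is no depth.
- env.job_done(): hands the job in, once; it reports no verdict.
The state is a dict: "t": time; "joints": joint angles; "qvel": joint speeds; "tau": joint torques, N m; "eef_pos": TCP position; "tcp_rot": TCP orientation; "ft_force": force on the tool from outside, world axes, zero at the start; "moment": the same for the moment, N m; "opening": opening from 0.0 (shut) to 1.0 (fully open).
Only numpy, scipy, OpenCV 4.12 (cv2) and the standard library are available. Lean on these libraries where they do the work, as an engineer would, in place of code of your own. Each camera call takes 0.05 s, during which the arm holds its last target.

## Task

Take the T-handled key out of the wooden key rack, push it fully home into the lock on the plant-feed box, and turn it about a quarter turn clockwise (seen from above) until the lid springs up. Leave the key standing in the lock and leave the round-headed key in the rack.

Things in the scene. Friction and masses are not known exactly. Their poses are not given: they have to be found in the camera images.
- t_key: Steel key, 130 g, upright in a pocket of a 45 mm high wooden rack; lifts straight out. Origin: on its axis, underside of its collar (disc 44 wide, 4 thick) resting on the rack; z up. T handle: bar 56 long (key x), 14 thick (key y), 45 to 71 mm above the origin, on a 12 mm shaft. Blade below the collar: 18 along x, 6 along y, 36 long; fits the lock either way round.
- round_key: The wrong key, in the rack's other pocket 120 mm away: its handle is a round knob 50 mm across and 22 mm high, a full circle from above, its top 69 mm above the origin; square blade too thick for the lock. Origin on its axis at the underside of its collar, z up.
- keyway (a point): Keyhole: centre of the top rim of a 58 mm round steel rotor standing 12 mm above the front strip of the grey feed box (240 x 260, 100 mm high). z up, x along the slot; turns with the rotor. A steep funnel (37 x 24 mm, 14 deep) leads to the slot (23 x 10). Home, the key's collar rests on the rim: key origin at this point. Beside it: a blank round plug without a hole, and a 20 mm high tin.
- lid_edge (a point): Middle of the feed box lid's near edge, on top, 47 mm from the lock on the side away from the robot; z square to the lid: upright when shut. Hinged at its far edge, it springs up by itself by 0.17 rad (25 mm here) and stays, once the rotor has turned about 0.9 rad clockwise from above (easily, 0.2 N m; stop at 1.45). The key has 13 degrees of play, so turn it about 1.4 rad.
Things that resemble listed ones, but are neither listed nor needed, are in the scene too. Leave any orange or red look-alike of the t_key alone.

How it is judged (in metres and radians):
On the way, in this order (a step that is already met when the one before it is completed fails the run):
1. the T-handled key is fully home in the lock, the lid still shut (horizontal distance between t_key and keyway below 0.008 m and z of t_key in the frame of keyway below 0.008 m and angle between the x axis of t_key and the x axis of keyway, either way round below 0.35 rad and angle between lid_edge's own z axis and vertical below 0.03 rad), for 0.1 s.
2. the bolt has let go and the lid has sprung up, with the key in the lock (angle between lid_edge's own z axis and vertical above 0.12 rad and horizontal distance between t_key and keyway below 0.01 m and z of t_key in the frame of keyway below 0.015 m), for 0.1 s.
At the end, for the whole second after the job is handed in: The lid has sprung up (more than 0.12 rad), the T-handled key stands at rest in the lock (its origin within 10 mm sideways and less than 15 mm above the keyway, tilted less than 15 degrees), and the round-headed key is within 30 mm of where it started (all of step 2 and angle between t_key's own z axis and vertical below 0.26 rad and linear speed of t_key below 0.02 m/s and distance of round_key from where it was at the start of the episode below 0.03 m); the robot touches nothing.
It fails at once if the round-headed key is taken out of the rack or knocked away (moved more than 30 mm) (distance of round_key from where it was at the start of the episode above 0.03 m).
It also fails if it takes over 42 s, if anything falls off the work surface, if the arm or the gripper's body presses on something with over 40 N, if the wrist force passes 120 N, or if a joint passes its speed limit or range.

## Working session

There is one attempt and no reset: what is moved stays moved. The work goes in short steps, Python scripts to look and compute and a shell command to move; the robot and the scene stay as the last step left them, time stands still between calls to the robot, and variables do not carry over. Pictures are saved under pics/ and viewed, and the job is handed in when it is done.

```bash
mkdir -p pics
cat > h.py <<'E'
import numpy as np, cv2
from cell import env
def shot(n,f):
    c=env.read_camera(n); cv2.imwrite('pics/'+f,c['img'][:,:,::-1]); 
    import pickle; pickle.dump(c,open('pics/'+f+'.pkl','wb')); return c
def ray(c,u,v):
    R,_=cv2.Rodrigues(np.array(c['rvec'],float)); t=np.array(c['tvec'],float).ravel()
    d=R.T@np.array([(u-c['cx'])/c['fx'],(v-c['cy'])/c['fy'],1.]); return -R.T@t,d
def onz(c,u,v,z):
    o,d=ray(c,u,v); return o+d*(z-o[2])/d[2]
def proj(c,p):
    q,_=cv2.projectPoints(np.array([p],float),np.array(c['rvec'],float),np.array(c['tvec'],float),np.array([[c['fx'],0,c['cx']],[0,c['fy'],c['cy']],[0,0,1.]]),None); return q.ravel()
def load(f):
    import pickle; return pickle.load(open('pics/'+f+'.pkl','rb'))
E
python3 - <<'E'
from h import *
for n in['side','top','wrist']:
    c=shot(n,n+'0.png'); o,d=ray(c,c['cx'],c['cy']);print(n,o,d,c['fx'])
print(env.state())
a=[load(n+'0.png')['img'] for n in['side','top','wrist']]
E
```

```text
side [ 223.33356268 -612.85450961  637.45418115] [ 0.38838573  0.65682481 -0.6463263 ] 404.746765044048
top [ 489.5603678   -55.1375524  1100.48815509] [ 0.06813012 -0.02669434 -0.99731926] 378.8675773557625
wrist [216.96525972 589.46761347 384.92495072] [ 0.21349103 -0.10665369 -0.97110585] 310.2401563688597
{'t': 0.15, 'joints': array([ 1.00640091e+00,  4.91390611e-01,  1.55930500e+00, -6.08850996e-06,
        1.09171459e+00, -1.05593743e-01]), 'qvel': array([ 0.00054901, -0.00171453, -0.00205774, -0.0006276 , -0.00088041,
        0.00046696]), 'tau': array([ 2.77860265e-03, -6.12893200e+01, -2.58283496e+01,  6.93181087e-02,
        4.72720340e-02, -1.27529906e-04]), 'eef_pos': array([276.75954594, 560.35559769, 404.31640312]), 'tcp_rot': array([-3.14077909e+00, -8.07964525e-05,  2.68279376e+00]), 'ft_force': array([ 0.24493565, -0.20546873,  0.73652725]), 'moment': array([ 0.00175858, -0.00115815,  0.05304539]), 'opening': 0.9992686304814536}
```

View pics/side0.png

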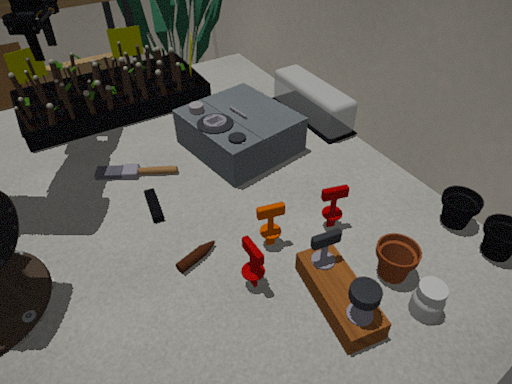

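View pics/top0.png

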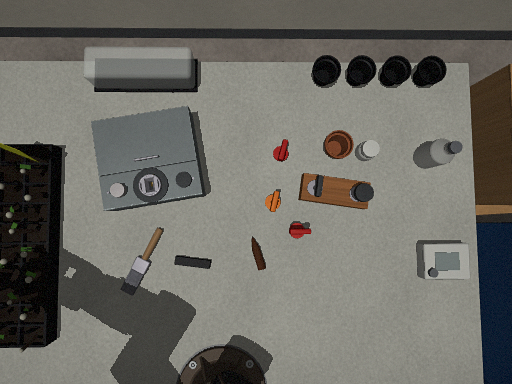

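View pics/wrist0.png

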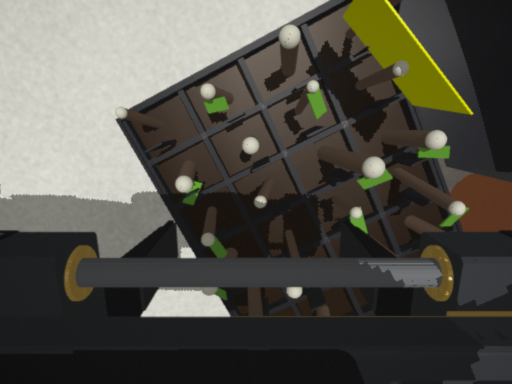

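Run:
```python
from h import *
a=load('top0.png')['img'][:,:,::-1]; s=load('side0.png')['img'][:,:,::-1]
A=cv2.resize(a[160:220,290:380],None,fx=6,fy=6,interpolation=cv2.INTER_CUBIC)
S=cv2.resize(s[215:355,285:395],None,fx=4,fy=4,interpolation=cv2.INTER_CUBIC)
L=cv2.resize(a[155:215,90:210],None,fx=6,fy=6,interpolation=cv2.INTER_CUBIC)
S2=cv2.resize(s[80:190,165:315],None,fx=5,fy=5,interpolation=cv2.INTER_CUBIC)
for n,i in zip('ASLB',(A,S,L,S2)): cv2.imwrite(f'pics/c{n}.png',i)
```

```text
(no output)
```

View pics/cA.png

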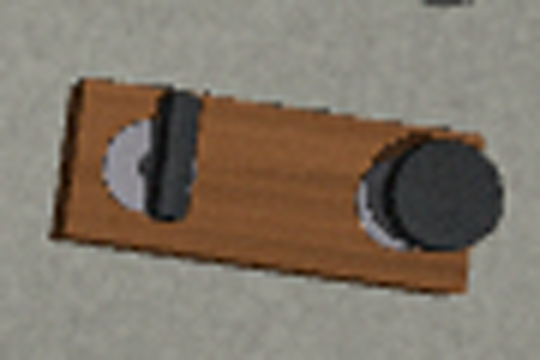

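View pics/cS.png

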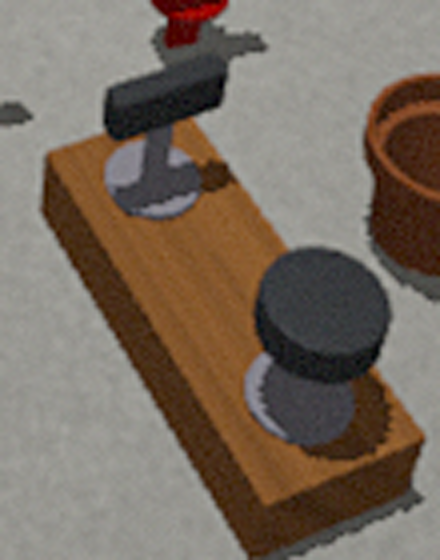

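View pics/cL.png

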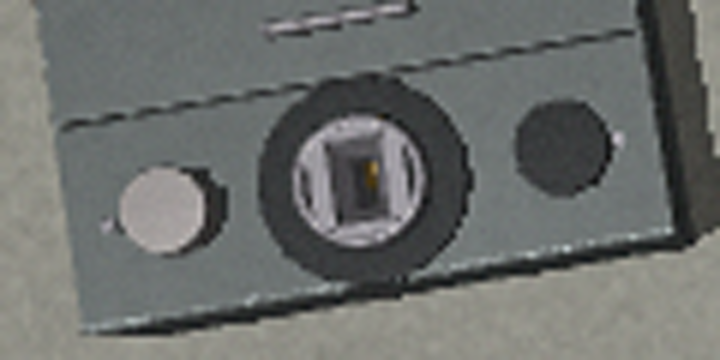

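View pics/cB.png

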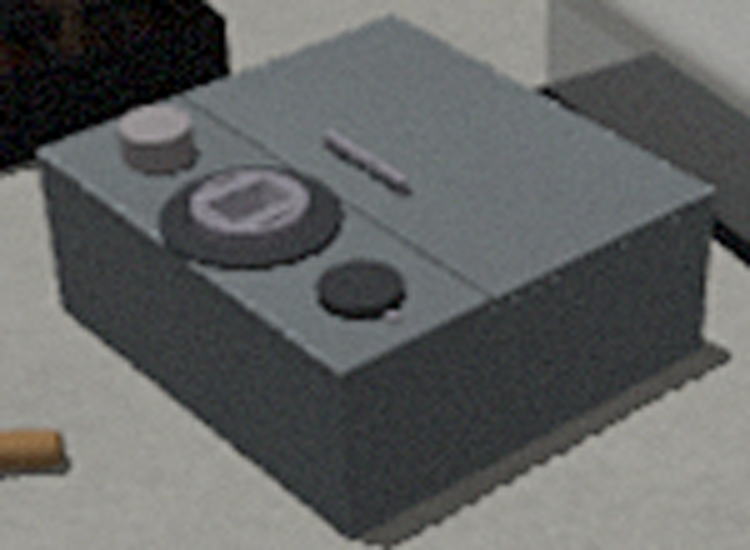

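Run:
```python
from h import *
c=load('top0.png'); im=c['img'].astype(int)
for u,v in [(0,0),(318,186),(300,186),(363,191),(149,184),(150,169),(113,203),(200,195)]:
    print(u,v,im[v,u])
def comp(m,u,v):
    n,l,st,ce=cv2.connectedComponentsWithStats(m.astype(np.uint8)); k=l[v,u]; return (l==k).astype(np.uint8),st[k],ce[k]
hsv=cv2.cvtColor(c['img'],cv2.COLOR_RGB2HSV)
# handle: dark, within rack window
w=np.zeros(im.shape[:2],bool); w[170:202,300:335]=1
m=(im.max(2)<75)&w&(hsv[...,1]<100)
m1,s,ce=comp(m,318,186); print(s,ce)
r=cv2.minAreaRect(np.argwhere(m1)[:,::-1].astype(np.float32)); print('handle',r)
print(onz(c,*r[0],116))
b=cv2.boxPoints(r); print([onz(c,*p,116)[:2].round(1) for p in b])
w[:]=0;w[165:205,130:170]=1
m=(im.min(2)>110)&w; 
p=np.argwhere(m)[:,::-1].astype(np.float32); h=cv2.convexHull(p); e=cv2.fitEllipse(h); print('rotor',e,onz(c,*e[0],112))
print(proj(c,[0,0,0]))
# gray levels around slot
print(im[170:200,135:165].mean(2).astype(int))
```

```text
0 0 [94 91 82]
318 186 [59 63 63]
300 186 [74 59 45]
363 191 [49 51 52]
149 184 [45 44 46]
150 169 [57 61 61]
113 203 [112 116 117]
200 195 [42 45 44]
[313 175  11  22 155] [318.10967742 185.81290323]
handle ((317.5769348144531, 185.38461303710938), (8.6824312210083, 21.458009719848633), 7.125016689300537)
[ 566.76304223 -257.41238736  116.        ]
[array([ 540.4, -242.1]), array([ 596.3, -250.2]), array([ 593.3, -272.8]), array([ 537.4, -264.6])]
rotor ((151.7727508544922, 185.21029663085938), (43.7385139465332, 75.7410659790039), 86.5437240600586) [570.05979962 175.06142178 112.        ]
[221.92479757 390.62908539]
[[ 66  82  81  94 112 114  74  51  51  57  56  56  61  59  55  58  57  55
   55  61  55  51  53  57  51  92 114 115 114 113]
 [106 112 110 116 116  87  57  51  56  57  57  57  54  62  59  56  59  64
   60  54  56  55  54  58  54  46  47 119 116 114]
 [110 111 112  88  58  59  53  56  61  59  62  56  57  60  62  59  60  59
   60  59  59  57  55  56  59  56  54  52 119 117]
 [112 114  98  53  53  53  55  54  57  62  58  56  52  58  48  45  50  51
   58  64  56  55  57  58
[... 2576 characters left out ...]
145 140 134 127 128 138
  183 115  67  47  44  61  57  59  60  60  59  61]
 [110  64  52  57  62  64  56  61  63  58  63 104 132 155 175 167 127  94
   90  55  41  56  58  61  61  58  59  59  59  31]
 [112 115  53  57  59  59  64  54  60  60  57  49  48  55  59  54  45  51
   48  55  60  63  61  59  59  63  62  63  34 118]
 [114 113  67  53  54  58  58  64  58  59  60  56  60  59  55  56  58  60
   61  60  59  60  63  59  65  59  60  57 115 114]
 [111 113 110  96  69  59  62  64  55  61  63  60  63  61  57  61  58  61
   61  58  62  58  60  62  64  59  44 115 116 117]
 [111 109 116 112 116  60  55  59  57  61  62  59  58  61  62  61  63  55
   61  63  60  61  63  60  49  44 118 138 136 117]]
```

```bash
python3 -m pendant '[{"x":-0.83,"y":-0.81,"jaw":1},{"x":-0.83,"y":-0.81,"jaw":1},{"x":-0.83,"y":-0.81,"jaw":1},{"x":-0.83,"y":-0.81,"jaw":1},{"x":-0.83,"y":-0.81,"jaw":1}]'
```

```text
invalid input
```

```bash
python3 -m pendant '[{"x":-0.83,"y":-0.81,"z":0,"rx":0,"ry":0,"rz":0,"jaw":1},{"x":-0.83,"y":-0.81,"z":0,"rx":0,"ry":0,"rz":0,"jaw":1},{"x":-0.83,"y":-0.81,"z":0,"rx":0,"ry":0,"rz":0,"jaw":1},{"x":-0.83,"y":-0.81,"z":0,"rx":0,"ry":0,"rz":0,"jaw":1},{"x":-0.83,"y":-0.81,"z":0,"rx":0,"ry":0,"rz":0,"jaw":1}]'
```

```text
t: 0.78
eef_pos: [334.7, 396.6, 404.9]
tcp_rot: [3.141, -0.0, 2.682]
ft_force: [0.6, 0.7, 0.8]
opening: 1.001
```

```bash
P='{"x":-0.83}'; python3 -m pendant '[{"x":-0.83,"y":-0.81,"z":0,"rx":0,"ry":0,"rz":0,"jaw":1},{"x":-0.83,"y":-0.81,"z":0,"rx":0,"ry":0,"rz":0,"jaw":1},{"x":-0.83,"y":-0.81,"z":0,"rx":0,"ry":0,"rz":0,"jaw":1},{"x":-0.83,"y":-0.81,"z":0,"rx":0,"ry":0,"rz":0,"jaw":1}]'
python3 -m pendant '[{"x":-0.83,"y":-0.81,"z":0,"rx":0,"ry":0,"rz":0,"jaw":1},{"x":-0.83,"y":-0.81,"z":0,"rx":0,"ry":0,"rz":0,"jaw":1},{"x":-0.83,"y":-0.81,"z":0,"rx":0,"ry":0,"rz":0,"jaw":1},{"x":-0.83,"y":-0.81,"z":0,"rx":0,"ry":0,"rz":0,"jaw":1}]'
python3 -m pendant '[{"x":-0.83,"y":-0.81,"z":0,"rx":0,"ry":0,"rz":0,"jaw":1},{"x":-0.83,"y":-0.81,"z":0,"rx":0,"ry":0,"rz":0,"jaw":1},{"x":-0.83,"y":-0.81,"z":0,"rx":0,"ry":0,"rz":0,"jaw":1},{"x":-0.83,"y":-0.81,"z":0,"rx":0,"ry":0,"rz":0,"jaw":1}]'
python3 -m pendant '[{"x":-0.83,"y":-0.80,"z":0,"rx":0,"ry":0,"rz":-0.2,"jaw":1},{"x":-0.83,"y":-0.80,"z":0,"rx":0,"ry":0,"rz":-0.4,"jaw":1},{"x":-0.83,"y":-0.80,"z":0,"rx":0,"ry":0,"rz":-0.4,"jaw":1},{"x":-0.83,"y":-0.80,"z":0,"rx":0,"ry":0,"rz":-0.4,"jaw":1},{"x":-0.83,"y":-0.80,"z":0,"rx":0,"ry":0,"rz":-0.4,"jaw":1}]'
python3 - <<'E'
from h import *
shot('wrist','w1.png'); print(env.state()['eef_pos'],env.state()['tcp_rot'],env.state()['joints'])
E
```

```text
t: 1.27
eef_pos: [393.3, 231.1, 404.7]
tcp_rot: [3.142, 0.0, 2.68]
ft_force: [-0.8, 1.4, -0.2]
opening: 1.0
t: 1.78
eef_pos: [451.4, 67.3, 404.5]
tcp_rot: [3.141, 0.0, 2.681]
ft_force: [-0.6, 0.3, 0.3]
opening: 1.001
t: 2.28
eef_pos: [509.4, -96.3, 404.2]
tcp_rot: [3.141, -0.0, 2.682]
ft_force: [-1.1, 0.2, -0.2]
opening: 1.002
t: 2.9
eef_pos: [567.1, -256.3, 404.3]
tcp_rot: [3.141, -0.001, 2.999]
ft_force: [-0.2, 0.4, 0.4]
opening: 1.002
[ 566.92451431 -256.26126316  404.64238784] [ 3.14095457e+00 -5.62444333e-04  2.99905641e+00] [-5.30704204e-01  4.87019957e-01  1.56622871e+00  4.26226183e-04
  1.08910613e+00 -1.95916172e+00]
```

View pics/w1.png

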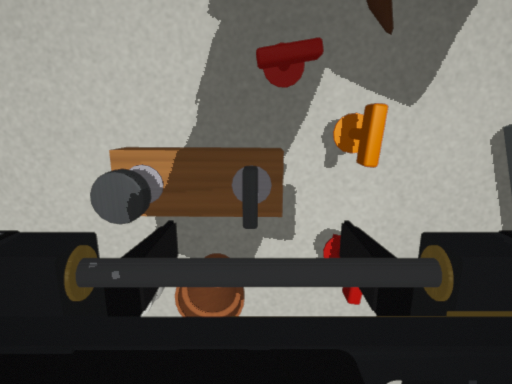

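Run:
```python
from h import *
c=load('w1.png'); im=c['img'].astype(int)
cv2.imwrite('pics/w1c.png',cv2.resize(c['img'][140:240,210:310,::-1],None,fx=6,fy=6,interpolation=cv2.INTER_NEAREST))
m=(im.max(2)<70)&(im.max(2)-im.min(2)<12); w=np.zeros_like(m); w[160:232,236:266]=1; m&=w
n,l,st,ce=cv2.connectedComponentsWithStats(m.astype(np.uint8),connectivity=4); k=l[205,250]; print(st[k],ce[k])
for v in range(160,232,3): 
    q=np.where(l[v]==k)[0]; print(v,(q.min(),q.max()) if len(q) else None, im[v,240:262].mean(1).astype(int))
```

```text
[242 166  16  63 947] [249.67370644 196.54910243]
160 None [53 54 54 53 54 54 53 54 54 53 53 53 54 54 53 54 54 54 55 54 53 54]
163 None [58 58 57 58 56 57 57 58 57 57 58 57 57 57 57 58 57 57 57 58 57 58]
166 (np.int64(246), np.int64(254)) [56 56 57 56 47 40 39 38 39 38 39 39 40 39 38 40 48 62 65 64 59 57]
169 (np.int64(243), np.int64(257)) [79 86 81 55 37 35 35 36 35 36 34 36 36 35 35 34 36 48 78 87 88 85]
172 (np.int64(242), np.int64(257)) [88 83 62 40 38 38 38 38 38 38 38 39 39 40 39 37 37 48 76 87 89 88]
175 (np.int64(242), np.int64(257)) [87 81 60 40 37 37 39 38 38 39 39 39 39 39 39 37 38 48 76 86 87 88]
178 (np.int64(242), np.int64(257)) [87 82 60 39 37 37 38 38 39 38 39 39 39 39 39 37 37 48 75 87 87 88]
181 (np.int64(242), np.int64(257)) [87 82 59 40 36 38 38 37 38 39 39 39 39 39 39 38 38 48 74 86 87 87]
184 (np.int64(242), np.int64(257)) [86 81 60 39 38 38 37 39 38 38 39 39 39 39 38 36 37 48 75 86 87 87]
187 (np.int64(242), np.int64(257)) [88 82 60 40 37 37 37 39 37 38 39 39 40 39 38 38 37 47 76 87 89 89]
190 (np.int64(242), np.int64(257)) [86 82 60 39 37 37 36 37 38 36 38 38 
[... 712 characters left out ...]
37 37 38 38 38 37 36 36 41 55 56 56 56]
214 (np.int64(243), np.int64(256)) [58 57 51 38 37 37 37 37 37 35 36 38 38 38 36 36 36 43 60 62 62 61]
217 (np.int64(243), np.int64(257)) [95 91 73 43 36 37 38 37 36 37 36 37 38 38 37 36 37 55 90 93 94 94]
220 (np.int64(243), np.int64(257)) [97 94 76 43 36 37 36 37 36 36 37 36 38 37 35 36 37 58 94 97 97 98]
223 (np.int64(243), np.int64(257)) [ 97  95  77  44  36  36  37  37  37  37  37  36  36  37  36  36  36  58
  95  99 100 100]
226 (np.int64(243), np.int64(257)) [ 97  97  88  49  36  36  37  36  37  36  36  36  36  37  35  36  42  67
  98 100 100  99]
229 None [ 99 100 101 101  98  95  92  91  90  91  91  91  90  89  91  93  95  98
  97  95  96  97]
```

View pics/w1c.png

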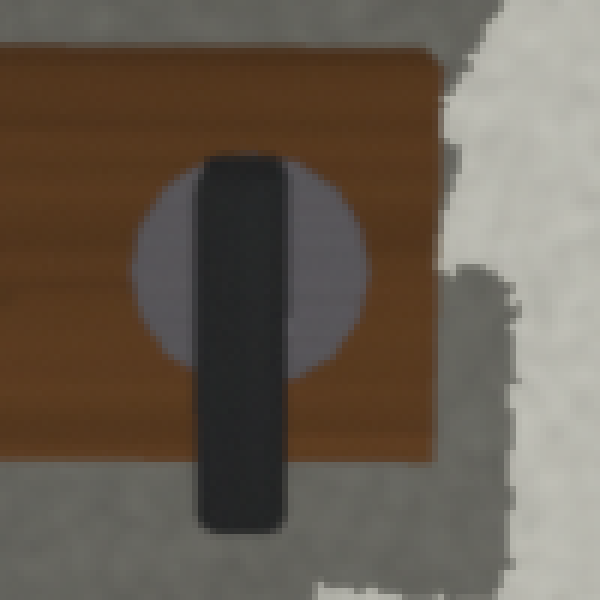

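Run:
```python
from h import *
c=load('w1.png'); im=c['img'].astype(int)
print('far end',onz(c,249.8,228.5,114),'handle at shaft',onz(c,249.8,197,116))
for v in(172,224): print(onz(c,[249.6,249.8][v>200],v,116))
# collar
k=np.zeros(im.shape[:2],np.uint8)
sat=im.max(2)-im.min(2)
m=((sat<16)&(im.max(2)>60)); w=np.zeros_like(m); w[160:203,228:274]=1; m&=w
p=np.argwhere(m)[:,::-1]; p=p[(np.hypot(p[:,0]-251.5,p[:,1]-185)<22)]
e=cv2.minEnclosingCircle(p.astype(np.float32)); print(e,onz(c,*e[0],49)); e=cv2.fitEllipse(cv2.convexHull(p.astype(np.float32)));print(e,onz(c,*e[0],49))
s=env.state(); print(s['eef_pos'])
# round key
print('round collar-ish',onz(c,147,186,49))
t=load('top0.png'); print('rotor top est',onz(t,149.2,184.3,112))
```

```text
far end [ 594.69977285 -268.4584635   114.        ] handle at shaft [ 564.6716218 -263.8736599  116.       ]
[ 542.38074831 -260.68587982  116.        ]
[ 589.72658729 -267.65570782  116.        ]
((251.2235565185547, 184.47952270507812), 19.341293334960938) [ 566.6750665  -264.33072251   49.        ]
((251.301513671875, 184.473388671875), (37.69389343261719, 38.63529968261719), 99.02562713623047) [ 566.68054658 -264.24453257   49.        ]
[ 566.92451431 -256.26126316  404.64238784]
round collar-ish [ 551.90474175 -378.54377699   49.        ]
rotor top est [572.47312928 181.73114797 112.        ]
```

```bash
python3 -m pendant '[{"x":-0.007,"y":-0.052,"z":0.4,"rx":0,"ry":0,"rz":0,"jaw":1},{"x":-0.007,"y":-0.052,"z":0.7,"rx":0,"ry":0,"rz":0,"jaw":1},{"x":-0.007,"y":-0.052,"z":0.87,"rx":0,"ry":0,"rz":0,"jaw":1},{"x":-0.007,"y":-0.052,"z":0.87,"rx":0,"ry":0,"rz":0,"jaw":1},{"x":-0.007,"y":-0.052,"z":0.87,"rx":0,"ry":0,"rz":0,"jaw":1}]'
python3 - <<'E'
from h import *
c=shot('side','s2.png');cv2.imwrite('pics/s2c.png',cv2.resize(c['img'][150:350,220:420,::-1],None,fx=3,fy=3,interpolation=cv2.INTER_CUBIC))
E
```

```text
t: 3.58
eef_pos: [566.9, -265.7, 275.7]
tcp_rot: [-3.141, 0.002, 2.998]
ft_force: [-0.1, 0.3, -0.0]
opening: 0.995
```

View pics/s2c.png

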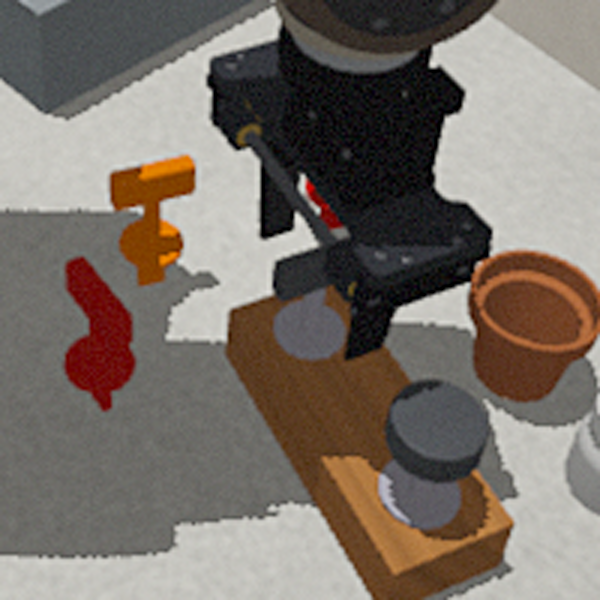

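```bash
python3 -m pendant '[{"x":0,"y":0.005,"z":0,"rx":0,"ry":0,"rz":0,"jaw":0},{"x":0,"y":0.005,"z":0,"rx":0,"ry":0,"rz":0,"jaw":0},{"x":0,"y":0.005,"z":0,"rx":0,"ry":0,"rz":0,"jaw":0},{"x":0,"y":0.005,"z":0,"rx":0,"ry":0,"rz":0,"jaw":0},{"x":0,"y":0.005,"z":0,"rx":0,"ry":0,"rz":0,"jaw":0},{"x":0,"y":0.005,"z":0,"rx":0,"ry":0,"rz":0,"jaw":0},{"x":0,"y":0.005,"z":0,"rx":0,"ry":0,"rz":0,"jaw":0},{"x":0,"y":0.005,"z":0,"rx":0,"ry":0,"rz":0,"jaw":0}]'
```

```text
t: 4.62
eef_pos: [566.6, -265.8, 274.2]
tcp_rot: [3.142, 0.0, 2.997]
ft_force: [-0.1, 0.3, -0.8]
opening: 0.214
```

```bash
python3 -m pendant '[{"x":0,"y":0,"z":0,"rx":0,"ry":0,"rz":0,"jaw":0},{"x":0,"y":0,"z":0,"rx":0,"ry":0,"rz":0,"jaw":0},{"x":0,"y":0,"z":0,"rx":0,"ry":0,"rz":0,"jaw":0}]'
```

```text
t: 5.0
eef_pos: [566.5, -265.7, 274.1]
tcp_rot: [3.141, -0.0, 2.997]
ft_force: [0.9, -0.3, -1.4]
opening: 0.146
```

```bash
python3 -m pendant '[{"x":0,"y":0,"z":-0.1,"rx":0,"ry":0,"rz":0,"jaw":0},{"x":0,"y":0,"z":-0.25,"rx":0,"ry":0,"rz":0,"jaw":0},{"x":0,"y":0,"z":-0.5,"rx":0,"ry":0,"rz":0,"jaw":0},{"x":0,"y":0,"z":-0.75,"rx":0,"ry":0,"rz":0,"jaw":0},{"x":0,"y":0,"z":-0.93,"rx":0,"ry":0,"rz":0,"jaw":0},{"x":0,"y":0,"z":-1,"rx":0,"ry":0,"rz":0,"jaw":0},{"x":0,"y":0,"z":-1,"rx":0,"ry":0,"rz":0,"jaw":0}]'
python3 - <<'E'
from h import *
c=shot('side','s3.png');cv2.imwrite('pics/s3c.png',cv2.resize(c['img'][50:350,220:420,::-1],None,fx=2,fy=2,interpolation=cv2.INTER_CUBIC))
shot('wrist','w3.png')
E
```

```text
t: 5.88
eef_pos: [566.4, -265.7, 424.7]
tcp_rot: [-3.141, 0.001, 2.997]
ft_force: [-0.1, 0.7, -1.0]
opening: 0.147
```

View pics/s3c.png

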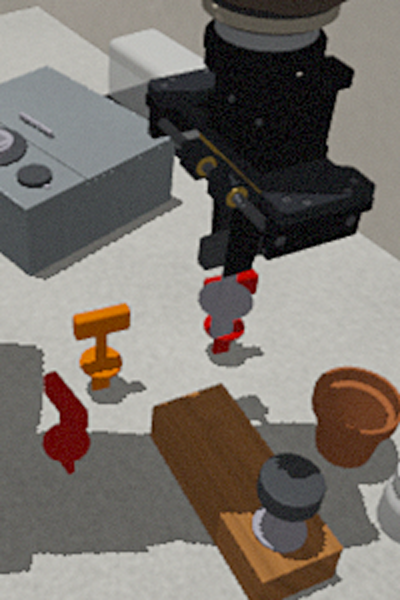

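View pics/w3.png

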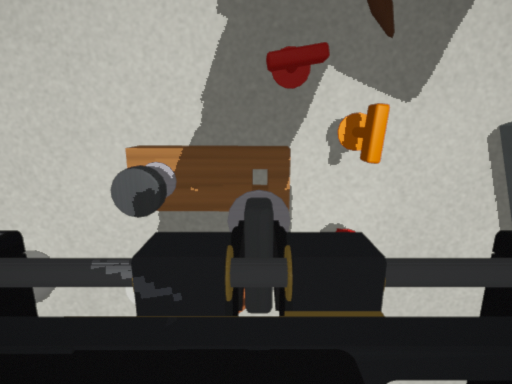

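```bash
python3 -m pendant '[{"x":-0.063,"y":0.25,"z":0,"rx":0,"ry":0,"rz":0,"jaw":0},{"x":-0.063,"y":0.6,"z":0,"rx":0,"ry":0,"rz":0,"jaw":0},{"x":-0.063,"y":1,"z":0,"rx":0,"ry":0,"rz":0,"jaw":0}]'
python3 -m pendant '[{"x":-0.063,"y":0.4,"z":0,"rx":0,"ry":0,"rz":0,"jaw":0},{"x":-0.063,"y":0.8,"z":0,"rx":0,"ry":0,"rz":0,"jaw":0},{"x":-0.063,"y":1,"z":0,"rx":0,"ry":0,"rz":0,"jaw":0}]'
python3 -m pendant '[{"x":-0.063,"y":0.4,"z":0,"rx":0,"ry":0,"rz":-0.15,"jaw":0},{"x":-0.063,"y":0.75,"z":0,"rx":0,"ry":0,"rz":-0.3,"jaw":0},{"x":-0.063,"y":1,"z":0,"rx":0,"ry":0,"rz":-0.38,"jaw":0},{"x":-0.063,"y":1,"z":0,"rx":0,"ry":0,"rz":-0.38,"jaw":0},{"x":-0.063,"y":1,"z":0,"rx":0,"ry":0,"rz":-0.38,"jaw":0}]'
python3 - <<'E'
from h import *
c=shot('wrist','w4.png'); print(env.state()['eef_pos'],env.state()['tcp_rot'])
cv2.imwrite('pics/w4c.png',cv2.resize(c['img'][50:270,170:350,::-1],None,fx=3,fy=2.7,interpolation=cv2.INTER_CUBIC))
E
```

```text
t: 6.35
eef_pos: [597.7, -117.7, 422.8]
tcp_rot: [3.141, -0.002, 2.996]
ft_force: [-0.2, 0.4, -0.9]
opening: 0.147
t: 6.72
eef_pos: [628.6, 31.3, 422.8]
tcp_rot: [3.141, -0.002, 2.999]
ft_force: [0.2, -0.2, -1.2]
opening: 0.147
t: 7.35
eef_pos: [659.5, 175.1, 423.2]
tcp_rot: [-3.141, -0.002, -2.988]
ft_force: [0.2, -0.8, -1.3]
opening: 0.147
[659.50760378 174.62212603 423.48639115] [-3.14143390e+00 -1.27855156e-03 -2.98895984e+00]
```

View pics/w4.png

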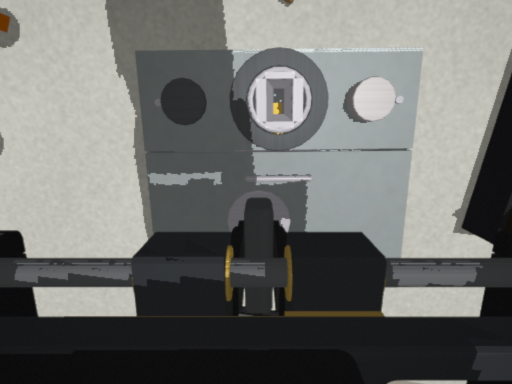

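Run:
```python
from h import *
c=load('w4.png'); im=c['img'].astype(int)
cv2.imwrite('pics/w4l.png',cv2.resize(c['img'][55:145,235:325,::-1],None,fx=7,fy=6.6,interpolation=cv2.INTER_NEAREST))
cv2.imwrite('pics/w4k.png',cv2.resize(c['img'][170:240,210:310,::-1],None,fx=7,fy=7,interpolation=cv2.INTER_NEAREST))
```

```text
(no output)
```

View pics/w4l.png

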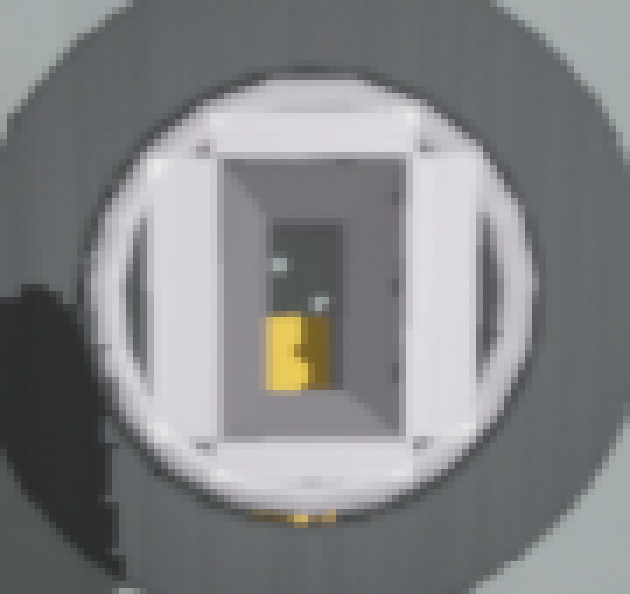

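View pics/w4k.png

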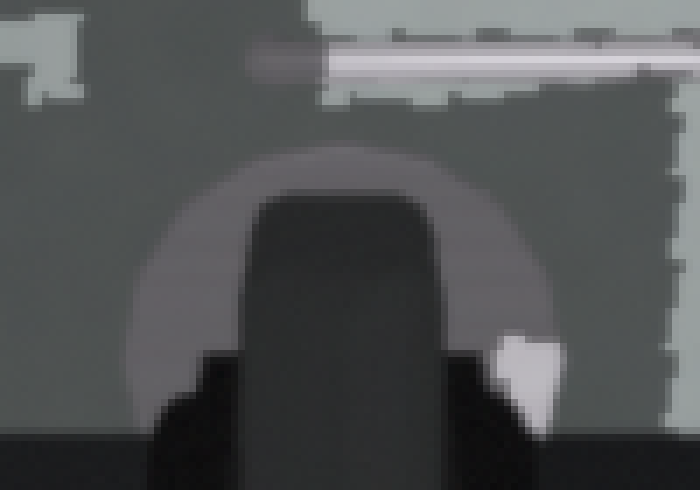

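Run:
```python
from h import *
c=load('w4.png'); s=env.state(); p=s['eef_pos']; yaw=s['tcp_rot'][2]
for n,u,v in[('funnel',279.6,100.15),('disc',279.6,99.7)]: print(n,onz(c,u,v,112))
k=[onz(c,279.7,v,112) for v in(78.9,121.4)]; print('slot len',np.linalg.norm(k[1]-k[0]))
L=[onz(c,u,v,112) for u,v in[(266,78.9),(266.1,121.4),(293.3,78.9),(293.2,121.4)]]
print(np.round(L,1)); d=L[1]-L[0]; print('yaw slot',np.arctan2(d[1],d[0]),'tool',yaw+np.pi)
kc=onz(c,259.3,222.4,198); print('key collar',kc, 'width',np.linalg.norm(onz(c,227.9,222.4,198)-onz(c,290.7,222.4,198)))
x=np.array([np.cos(yaw),np.sin(yaw)]);y=np.array([np.sin(yaw),-np.cos(yaw)])
o=kc[:2]-p[:2]; print('key off tool',o@x,o@y)
# check expected: key at TCP proj
for z in (198,): print(proj(c,[p[0],p[1],z]))
kw=onz(c,279.6,100,112)[:2]; 
d=kw-kc[:2]; print('move tool x,y via kc',d@x/150,d@y/150,' via tcp',(kw-p[:2])@x/150,(kw-p[:2])@y/150)
```

```text
funnel [571.85220452 180.43086118 112.        ]
disc [571.47072295 180.3656914  112.        ]
slot len 36.5716504980156
[[555.9 165.5 112. ]
 [592.  171.4 112. ]
 [552.3 189.4 112. ]
 [588.3 195.8 112. ]]
yaw slot 0.16130590509145346 tool 0.1526328133943773
key collar [660.6973747  175.44351269 198.        ] width 43.7678496412616
key off tool -1.3008232214168958 0.6309435914435532
[258.39536989 220.61935948]
move tool x,y via kc 0.581220048597265 0.12290216820058394  via tcp 0.5725478937878188 0.12710845881020763
```

```bash
python3 -m pendant '[{"x":0.3,"y":0.06,"z":0,"rx":0,"ry":0,"rz":-0.015,"jaw":0},{"x":0.5,"y":0.11,"z":0,"rx":0,"ry":0,"rz":-0.015,"jaw":0},{"x":0.578,"y":0.124,"z":0,"rx":0,"ry":0,"rz":-0.015,"jaw":0},{"x":0.578,"y":0.124,"z":0.1,"rx":0,"ry":0,"rz":-0.015,"jaw":0},{"x":0.578,"y":0.124,"z":0.24,"rx":0,"ry":0,"rz":-0.015,"jaw":0},{"x":0.578,"y":0.124,"z":0.24,"rx":0,"ry":0,"rz":-0.015,"jaw":0},{"x":0.578,"y":0.124,"z":0.24,"rx":0,"ry":0,"rz":-0.015,"jaw":0}]'
python3 - <<'E'
from h import *
c=shot('side','s5.png');cv2.imwrite('pics/s5c.png',cv2.resize(c['img'][40:190,165:315,::-1],None,fx=4,fy=4,interpolation=cv2.INTER_CUBIC))
shot('wrist','w5.png'); print(env.state()['eef_pos'],env.state()['tcp_rot'])
E
```

```text
t: 8.28
eef_pos: [571.7, 180.3, 388.2]
tcp_rot: [3.142, 0.0, -2.976]
ft_force: [0.7, 0.5, -1.4]
opening: 0.15
[571.35840405 180.42366086 388.67269709] [ 3.14152184e+00  9.24696443e-04 -2.97629544e+00]
```

View pics/s5c.png

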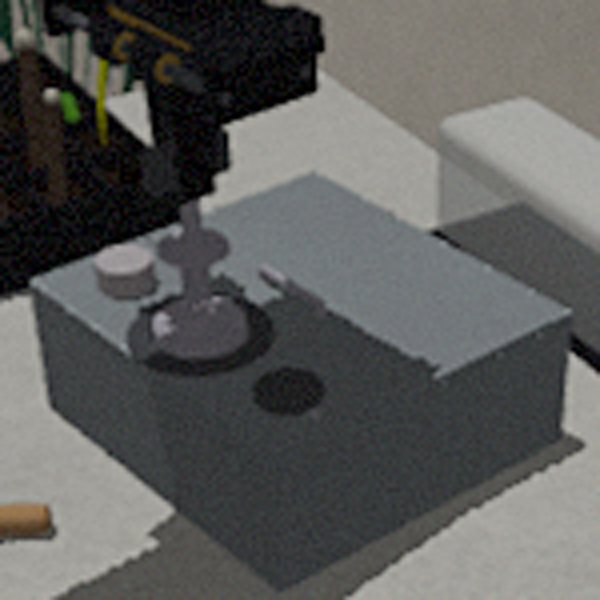

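View pics/w5.png

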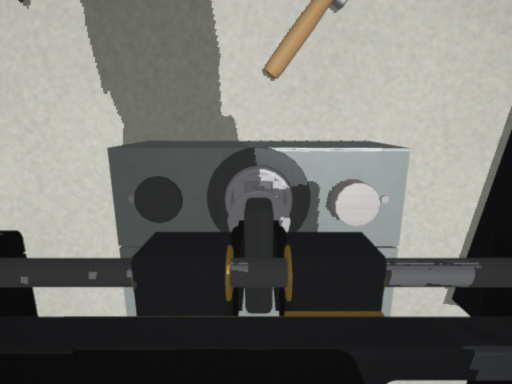

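```bash
python3 -m pendant '[{"x":0,"y":0,"z":0.05,"rx":0,"ry":0,"rz":0,"jaw":0},{"x":0,"y":0,"z":0.1,"rx":0,"ry":0,"rz":0,"jaw":0},{"x":0,"y":0,"z":0.14,"rx":0,"ry":0,"rz":0,"jaw":0},{"x":0,"y":0,"z":0.17,"rx":0,"ry":0,"rz":0,"jaw":0},{"x":0,"y":0,"z":0.2,"rx":0,"ry":0,"rz":0,"jaw":0},{"x":0,"y":0,"z":0.2,"rx":0,"ry":0,"rz":0,"jaw":0}]'
```

```text
t: 9.12
eef_pos: [570.9, 180.5, 357.9]
tcp_rot: [3.142, -0.0, -2.976]
ft_force: [0.9, 0.6, -1.4]
opening: 0.143
```

Past the funnel into the slot with no contact force; going on down.

```bash
python3 -m pendant '[{"x":0,"y":0,"z":0.03,"rx":0,"ry":0,"rz":0,"jaw":0},{"x":0,"y":0,"z":0.06,"rx":0,"ry":0,"rz":0,"jaw":0},{"x":0,"y":0,"z":0.09,"rx":0,"ry":0,"rz":0,"jaw":0},{"x":0,"y":0,"z":0.107,"rx":0,"ry":0,"rz":0,"jaw":0},{"x":0,"y":0,"z":0.117,"rx":0,"ry":0,"rz":0,"jaw":0},{"x":0,"y":0,"z":0.117,"rx":0,"ry":0,"rz":0,"jaw":0},{"x":0,"y":0,"z":0.117,"rx":0,"ry":0,"rz":0,"jaw":0}]'
python3 - <<'E'
from h import *
c=shot('side','s6.png');cv2.imwrite('pics/s6c.png',cv2.resize(c['img'][40:190,165:315,::-1],None,fx=4,fy=4,interpolation=cv2.INTER_CUBIC))
print(env.state()['ft_force'],env.state()['moment'])
E
```

```text
t: 10.0
eef_pos: [570.9, 180.6, 340.8]
tcp_rot: [3.142, 0.0, -2.976]
ft_force: [0.3, 0.3, -1.0]
opening: 0.145
[ 1.04035837  0.75003211 -1.68617624] [0.02746336 0.01641767 0.0094896 ]
```

View pics/s6c.png

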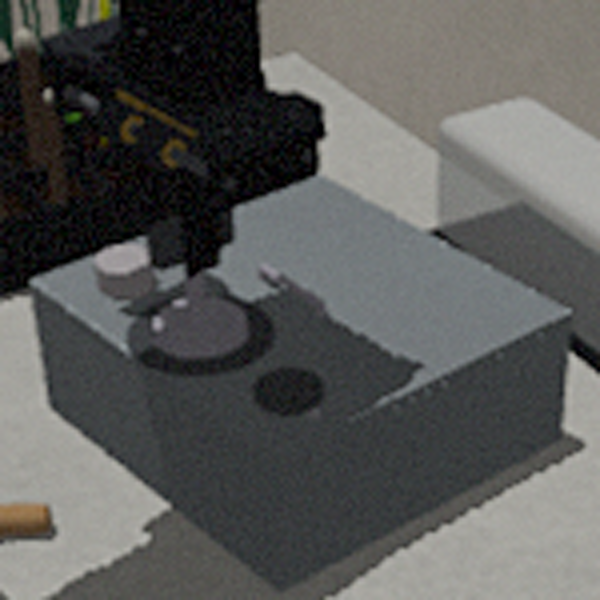

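```bash
python3 -m pendant '[{"x":0,"y":0,"z":0.01,"rx":0,"ry":0,"rz":0,"jaw":0},{"x":0,"y":0,"z":0.02,"rx":0,"ry":0,"rz":0,"jaw":0},{"x":0,"y":0,"z":0.02,"rx":0,"ry":0,"rz":0,"jaw":0}]'
```

```text
t: 10.42
eef_pos: [570.8, 180.6, 340.4]
tcp_rot: [3.142, 0.003, -2.976]
ft_force: [-7.8, -1.6, 23.7]
opening: 0.142
```

```bash
python3 -m pendant '[{"x":0,"y":0,"z":-0.012,"rx":0,"ry":0,"rz":0,"jaw":0},{"x":0,"y":0,"z":-0.012,"rx":0,"ry":0,"rz":0,"jaw":0},{"x":0,"y":0,"z":-0.012,"rx":0,"ry":0,"rz":0.1,"jaw":0},{"x":0,"y":0,"z":-0.012,"rx":0,"ry":0,"rz":0.25,"jaw":0},{"x":0,"y":0,"z":-0.012,"rx":0,"ry":0,"rz":0.4,"jaw":0},{"x":0,"y":0,"z":-0.012,"rx":0,"ry":0,"rz":0.55,"jaw":0},{"x":0,"y":0,"z":-0.012,"rx":0,"ry":0,"rz":0.7,"jaw":0},{"x":0,"y":0,"z":-0.012,"rx":0,"ry":0,"rz":0.85,"jaw":0},{"x":0,"y":0,"z":-0.012,"rx":0,"ry":0,"rz":0.9,"jaw":0},{"x":0,"y":0,"z":-0.012,"rx":0,"ry":0,"rz":0.9,"jaw":0}]'
python3 - <<'E'
from h import *
c=shot('side','s7.png');cv2.imwrite('pics/s7c.png',cv2.resize(c['img'][40:190,165:315,::-1],None,fx=4,fy=4,interpolation=cv2.INTER_CUBIC))
print(env.state()['ft_force'],env.state()['moment'],env.state()['joints'])
E
```

```text
t: 11.68
eef_pos: [571.2, 180.5, 340.5]
tcp_rot: [3.14, 0.002, 2.6]
ft_force: [-0.4, -0.9, 9.3]
opening: 0.146
[-1.17751954 -0.67619119  8.36878845] [-0.3208265   0.15830223 -0.04868691] [ 1.95897653e-01  5.24074767e-01  1.69495825e+00 -2.60181346e-04
  9.20402938e-01 -8.33514280e-01]
```

View pics/s7c.png

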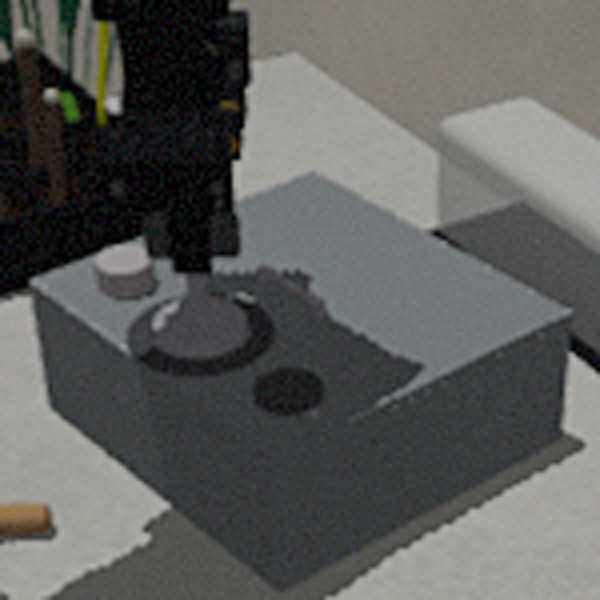

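Turned 0.71 rad, key home, light pressure. Continue.

```bash
python3 -m pendant '[{"x":0,"y":0,"z":0,"rx":0,"ry":0,"rz":0.15,"jaw":0},{"x":0,"y":0,"z":0,"rx":0,"ry":0,"rz":0.3,"jaw":0},{"x":0,"y":0,"z":0,"rx":0,"ry":0,"rz":0.45,"jaw":0},{"x":0,"y":0,"z":0,"rx":0,"ry":0,"rz":0.6,"jaw":0},{"x":0,"y":0,"z":0,"rx":0,"ry":0,"rz":0.75,"jaw":0},{"x":0,"y":0,"z":0,"rx":0,"ry":0,"rz":0.88,"jaw":0},{"x":0,"y":0,"z":0,"rx":0,"ry":0,"rz":0.88,"jaw":0},{"x":0,"y":0,"z":0,"rx":0,"ry":0,"rz":0.88,"jaw":0},{"x":0,"y":0,"z":0,"rx":0,"ry":0,"rz":0.88,"jaw":0}]'
python3 - <<'E'
from h import *
c=shot('side','s8.png');cv2.imwrite('pics/s8c.png',cv2.resize(c['img'][40:190,165:315,::-1],None,fx=4,fy=4,interpolation=cv2.INTER_CUBIC))
print(env.state()['ft_force'],env.state()['moment'],env.state()['joints'])
E
```

```text
t: 12.85
eef_pos: [571.3, 180.5, 340.5]
tcp_rot: [3.139, 0.0, 1.909]
ft_force: [-0.2, -1.4, 8.1]
opening: 0.147
[ 0.2504189  -0.12413602  8.62678339] [-0.35587519  0.14779648 -0.0580173 ] [ 1.95851438e-01  5.24102368e-01  1.69486136e+00 -1.57959295e-04
  9.20287396e-01 -1.42355301e-01]
```

View pics/s8c.png

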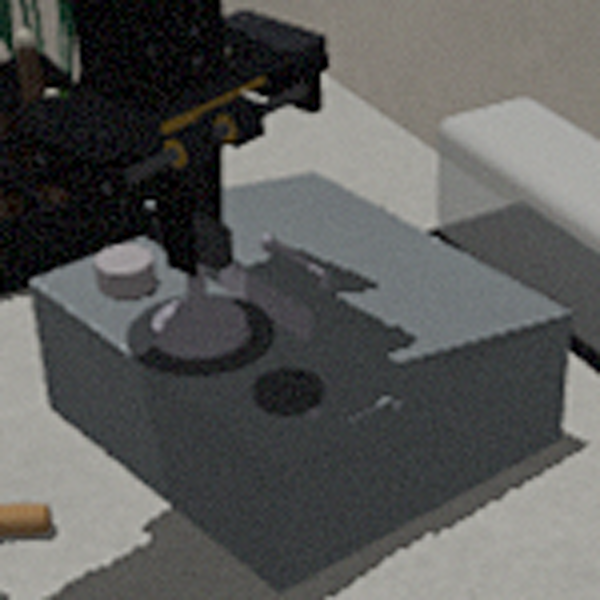

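Run:
```python
from h import *
shot('wrist','w8.png')
c=shot('top','t8.png');a=cv2.resize(c['img'][90:220,80:220,::-1],None,fx=4,fy=4,interpolation=cv2.INTER_CUBIC)
s0=load('s6.png')['img'];s1=load('s8.png')['img']
b=[cv2.convertScaleAbs(cv2.resize(s[70:190,165:315,::-1],None,fx=2.6,fy=4,interpolation=cv2.INTER_CUBIC),alpha=2) for s in(s0,s1)]
cv2.imwrite('pics/cmp.png',np.hstack(b)); cv2.imwrite('pics/t8c.png',a)
```

View pics/cmp.png

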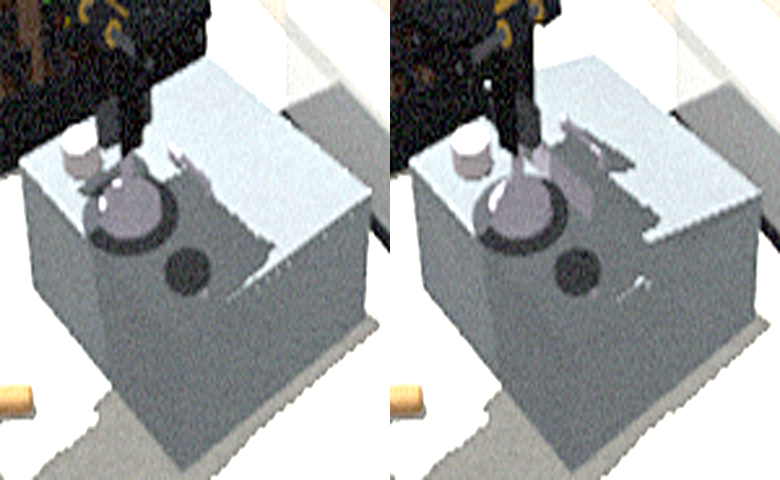

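View pics/w8.png

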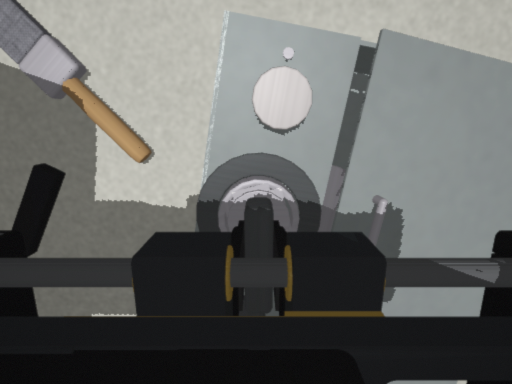

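View pics/t8c.png

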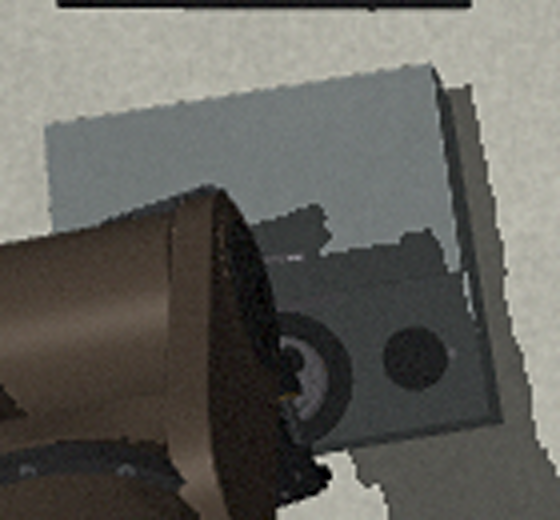

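```bash
python3 -m pendant '[{"x":0,"y":0,"z":-0.006,"rx":0,"ry":0,"rz":0,"jaw":0},{"x":0,"y":0,"z":-0.006,"rx":0,"ry":0,"rz":0,"jaw":0.4},{"x":0,"y":0,"z":-0.006,"rx":0,"ry":0,"rz":0,"jaw":0.4},{"x":0,"y":0,"z":-0.006,"rx":0,"ry":0,"rz":0,"jaw":0.4},{"x":0,"y":0,"z":-0.006,"rx":0,"ry":0,"rz":0,"jaw":0.4},{"x":0,"y":0,"z":-0.006,"rx":0,"ry":0,"rz":0,"jaw":0.4}]'
```

```text
t: 13.75
eef_pos: [570.9, 180.6, 340.4]
tcp_rot: [-3.142, -0.0, 1.909]
ft_force: [0.5, -0.6, -0.4]
opening: 0.396
```

```bash
python3 -m pendant '[{"x":0,"y":0,"z":-0.1,"rx":0,"ry":0,"rz":0,"jaw":0.4},{"x":0,"y":0,"z":-0.3,"rx":0,"ry":0,"rz":0,"jaw":0.4},{"x":0,"y":0,"z":-0.6,"rx":0,"ry":0,"rz":0,"jaw":0.4},{"x":0,"y":0,"z":-0.9,"rx":0,"ry":0,"rz":0,"jaw":0.4},{"x":0,"y":0,"z":-0.9,"rx":0,"ry":0,"rz":0,"jaw":0.4},{"x":0,"y":0,"z":-0.9,"rx":0,"ry":0,"rz":0,"jaw":0.4}]'
python3 - <<'E'
from h import *
shot('wrist','w9.png')
c=shot('side','s9.png')
b=cv2.convertScaleAbs(c['img'][:,:,::-1],alpha=1.5)
cv2.imwrite('pics/s9c.png',cv2.resize(b[30:],None,fx=1.5,fy=1.5,interpolation=cv2.INTER_CUBIC))
E
```

```text
t: 14.5
eef_pos: [570.6, 180.5, 475.5]
tcp_rot: [3.142, -0.0, 1.909]
ft_force: [0.9, 0.3, -0.0]
opening: 0.402
```

View pics/s9c.png

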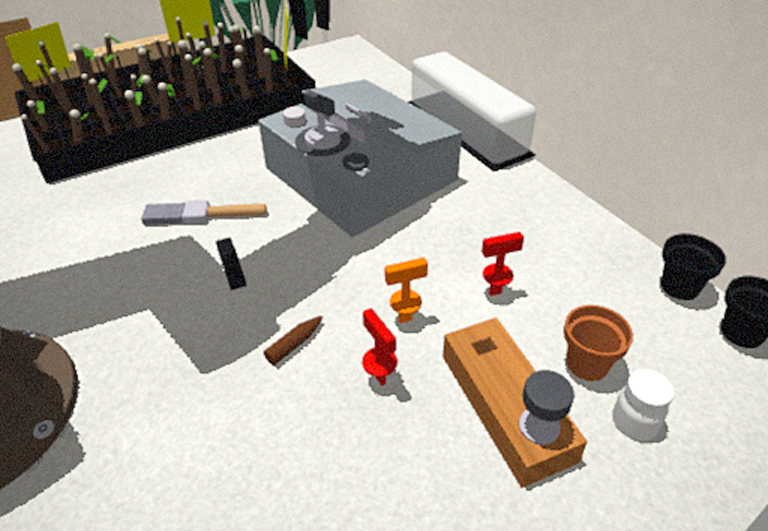

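View pics/w9.png

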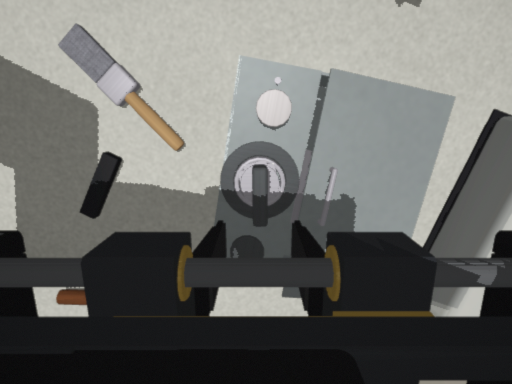

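```bash
python3 - <<'E'
from h import *
cs=[(load('w8.png'),379,31),(load('w9.png'),330,70)]
A=[];b=[]
for c,u,v in cs:
    o,d=ray(c,u,v); d/=np.linalg.norm(d); P=np.eye(3)-np.outer(d,d); A.append(P); b.append(P@o)
print('lid corner',np.linalg.lstsq(np.vstack(A),np.hstack(b),rcond=None)[0])
E
python3 - <<'E'
from h import *
c=load('w9.png'); 
print('collar', onz(c,259.5,182,114))
print(env.state()['ft_force'],np.abs(env.state()['qvel']).max())
env.job_done()
E
```

```text
lid corner [599.4433811  314.40904494 122.41314094]
collar [571.58242616 181.02529346 114.        ]
[ 0.05228887 -0.55015239  0.69936815] 0.004565944340621374
the job is handed in; nothing more can be done
```

I took the T-handled key out of the rack and pushed it fully home in the lock. I then turned it 1.4 rad clockwise, let go and backed straight up about 135 mm. The job was handed in at about 15 s; it reports no verdict.

- **Key home:** at full depth the upward reaction was about 24 N, with the tool at the height expected for the collar resting on the rim.
- **Lid:** the wrist view shows the gap along its near edge. Triangulating the near corner from two wrist views gave z ≈ 122 mm, against 100 mm when shut. That is roughly 0.15 rad, above the 0.12 needed and a little under the nominal 25 mm rise. The side view alone did not show the lift clearly.
- **Key at the end:** it stands upright in the lock. Its collar reads (571.6, 181.0) mm, within 1 mm of the measured keyway (571.9, 180.4).
- **Rest of the scene:** the round-headed key was not touched and looks unmoved in its pocket in the final side view; I did not measure its position again. The orange and red look-alikes were left alone. The robot was clear, with contact force near zero.

No check failed. The first move call was refused for leaving out some keys, and it moved nothing.

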